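# Lock the slip-ring unit with the long pin

## Robot

A 6-joint arm with a two-finger parallel gripper is mounted at the origin on the work surface. World frame = base frame: x ahead of the robot, y to its left, z up, the work surface at z = 0. Lengths are in mm, angles in degrees, forces in N, time in s.
With the tool pointing down it reaches from about 300 to 850 mm from the base axis. Payload 4.2 kg.
Tool frame: the origin (TCP) lies on the centre line of the jaws, within the pads' length; the fingertips stand 14 mm ahead of it and the grasp point (between the pads) lies 5 mm behind it; x points along the fingers, y is the direction in which the jaws open and shut, and the axes are right-handed (so a half turn about x gives the same grasp; the last joint's range is limited). The gripper opens to 91 mm and grips with 3 to 60 N. Pads are 32 mm wide; open, the fingers measure 118 mm over their backs; the gripper's body (76 mm by 178 mm) begins 60 mm behind the grasp point.
Start: joints at [-69.328, 18.312, 89.639, -0, 72.044, -1.146], TCP at [213.71, -533.825, 227.976] pointing down, gripper open.
Joint ranges: [-177.97, 177.97], [-48.28, 115.42], [12.27, 149.76], [-77.06, 257.06], [2.81, 150.46], [-146.56, 146.56]. Speed limits (degrees/s): [147.25, 147.25, 180, 180, 180, 180].

## Interface

Orientations are given as [roll, pitch, yaw] about the fixed x, y, z axes, in that order (R = Rz(yaw) Ry(pitch) Rx(roll)).
In Python, from workcell import readout, optics, env gives the robot as it stands.
- The arm moves only by the shell command python3 -m creep 'ROWS' [OPENING] [FORCE]. ROWS is JSON, a list of rows, each an object with "translation": the shift along the world's x, y, z in cm, a list of three; "delta_rot": the turn, a rotation vector about the world's x, y, z in rad, a list of three. In form: [{"translation": [dx, dy, dz], "delta_rot": [rx, ry, rz]}, ...]. A call has 1 to 5 rows; each row shifts and turns the commanded pose from where the row before left it; what a row does not reach is not made up. A row lasts 1/12 s, in which the tool goes at most 41.7 mm and 7.16 degrees, less where a joint would pass 70% of its speed; a pose out of reach is approached as far as the arm can. A call with a gripper value outside its range is refused whole. OPENING is the gripper's target within -1 to 1 (fully open at 1, half-way at 0, shut at -1), set as the call begins (- or left out, the last holds). The fingers move at their own pace and stop on an object; FORCE is the grip in N (left out, the last holds). Time passes only in rows, so rows that do not move let the fingers close. It gives the time, the measured TCP pose, the force and the opening at its end, in the units of the state.
- readout.state(): the state, without advancing time (a new reading comes with each control period).
- optics.grab_frame(name): name is "scene" or "side" or "wrist"; returns (picture, depth): 480x640x3 uint8, red, green, blue; 480x640 float32, mm along the optical axis (not along the pixel's ray), 0 where there is no reading.
- optics.camera_params(name): a dict with "mtx" (3x3 intrinsics, pixels), "R" (3x3) and "t" (3): a world point X has camera coordinates R X + t. Camera axes: x right, y down, z forward; pixel columns grow to the right and rows downward; lengths in mm; the calibration is good to about 2 mm. A picture is of the moment at which its call begins: read the wrist's pose just before it. camera_params takes no time and is no camera call; for the wrist camera it gives the pose at the moment of the call.
- env.job_done(): hands the job in, once; it reports no verdict.
The state is a dict: "time_s": time; "qpos": joint angles; "qvel": joint speeds; "effort": joint torques, N m; "ee_pos": TCP position; "ee_rot": TCP orientation; "force": force on the tool from outside, world axes, zero at the start; "torque": the same for the moment, N m; "gripper_width": finger opening in mm.
Only numpy, scipy, OpenCV 4.12 (cv2) and the standard library are available. Lean on these libraries where they do the work, as an engineer would, in place of code of your own. Each camera call takes 0.05 s, during which the arm holds its last target.

## Task

Lock the slip-ring unit's flange: take the longest of the three black-knobbed pins (the one that stands tallest in the grey pin block) and put it down through the empty eye of the flange, fully home with its collar flat on the flange, and let go. Leave the two shorter pins standing in the block.

Things in the scene. Friction and masses are not known exactly. Their poses are not given: they have to be found in the camera images.
- long_pin_grip (a point): Long pin, upright in one of the pin block's 3 holes. From the top: black cylindrical grip 24 mm wide, 50 high; steel collar 46 wide, 6 thick; steel shank 14 wide, 90 long (last 4 mm 9 wide). 0.12 to 0.24 kg. This point: centre of the grip, 25 mm below its top, 31 above the collar's underside, 121 above the foot; it starts 127 mm above the table. z: up along the pin.
- eye (a point): Empty eye: upright through hole 30 mm wide in an aluminium flange lug (52 wide, 12 thick) of the fixed slip-ring unit, a black, brass and aluminium drum. This point: hole centre at the lug's upper face, 117 mm above the table, free below. x: level, towards the unit's axis 90 mm away; z: up. The opposite lug, 180 mm from the eye, already holds a fixed pin. A hub mid-flange rises 5 mm.
- short_pin_a_grip (a point): Short pin, to stay in the block: grip and collar as the long pin's, shank 52 mm long, so it stands 38 mm lower. This point: centre of its grip, 89 mm above the table; z: up along the pin. The grey block (64 by 220 by 50 mm high) is fixed; its holes are 18 mm wide, 44 deep, in a row 80 mm apart; which pin is in which varies.
- short_pin_b_grip (a point): Second short pin, the same as the other short pin, to stay in the same block. This point: centre of its grip, 89 mm above the table; z: up along the pin.
Not all that is in view belongs to the job. Leave any brown or purple look-alike of the part that bears long_pin_grip alone. Leave any purple look-alike of the part that bears eye alone.

How it is judged:
By the outcome, as a careful person would: the job done as asked, in the order asked, and still so for the second after the job is handed in, with the robot touching nothing.
It also fails if it takes over 38 s, if anything falls off the work surface, if the arm or the gripper's body presses on something with over 40 N, if the wrist force passes 120 N, or if a joint passes its speed limit or range.

## Working session

There is one attempt and no reset: what is moved stays moved. The work goes in short steps, Python scripts to look and compute and a shell command to move; the robot and the scene stay as the last step left them, time stands still between calls to the robot, and variables do not carry over. Pictures are saved under pics/ and viewed, and the job is handed in when it is done.

```bash
ls; mkdir -p pics; python3 - <<'E'
from workcell import readout, optics, env
import cv2, numpy as np
print(readout.state())
for n in ("scene","side"):
    p,d=optics.grab_frame(n)
    np.save(f"pics/{n}_d.npy",d); cv2.imwrite(f"pics/{n}0.png",p[:,:,::-1])
    c=optics.camera_params(n); print(n,c)
E
```

```text
pics
{'time_s': 0.0, 'qpos': array([-6.93269840e+01,  1.83518034e+01,  8.97056695e+01,  1.90250806e-03,
        7.20417124e+01, -1.14605256e+00]), 'qvel': array([-0.00267566,  0.02033268, -0.14950706, -0.04458245,  0.07507904,
       -0.05343352]), 'effort': array([ 2.00866552e-04, -4.12466455e+01, -2.31970453e+01,  7.28727831e-02,
        4.57309652e-02, -1.70230164e-04]), 'ee_pos': array([ 213.55955234, -533.37141696,  227.12360299]), 'ee_rot': array([-92.19081683,  89.90079818, 109.62766361]), 'force': array([ 0.52061037, -0.05146138, -0.06262951]), 'torque': array([-0.00636206,  0.00734165,  0.06157254]), 'gripper_width': 91.26755637465234}
scene {'mtx': array([[528.53272795,   0.        , 323.54880769],
       [  0.        , 528.53272795, 235.41735279],
       [  0.        ,   0.        ,   1.        ]]), 'R': array([[ 0.0112397 ,  0.99983072, -0.0145669 ],
       [ 0.85977222, -0.0171013 , -0.5103913 ],
       [-0.51055402, -0.00678757, -0.85981889]]), 't': array([-138.44201881, -376.06292437, 1501.53532083])}
side {'mtx': array([[443.56461211,   0.        , 318.79874439],
       [  0.        , 443.56461211, 238.50720752],
       [  0.        ,   0.        ,   1.        ]]), 'R': array([[-0.97678923, -0.21329219, -0.01972947],
       [-0.09441168,  0.51137526, -0.85415559],
       [ 0.19227388, -0.83246729, -0.51964312]]), 't': array([ 544.49170555,   49.95725804, 1219.68190634])}
```

View pics/scene0.png

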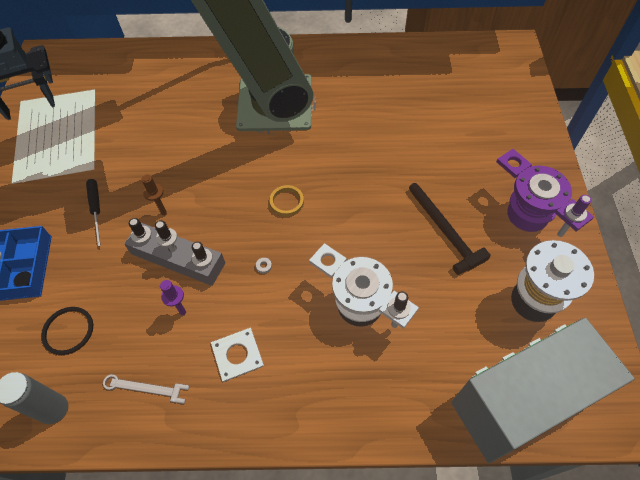

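View pics/side0.png

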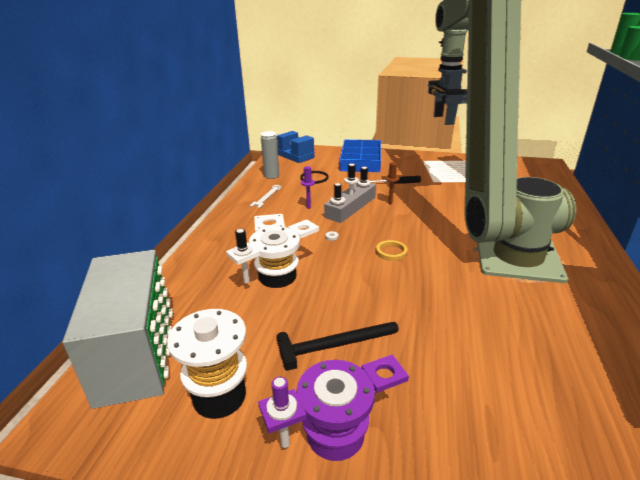

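The scene view shows the pin block at about (175,250), with black grips near (137,228), (162,232) and (199,251). The unit's flange is at (362,282) and its empty eye at about (328,260). The brown and purple decoys are at (152,190), (172,290) and (545,190). I'll zoom in and measure.

```bash
cat > h.py <<'E'
import numpy as np, cv2
from workcell import readout, optics
def ray(c,u,v):
    o=-c["R"].T@c["t"]; d=c["R"].T@np.linalg.inv(c["mtx"])@np.array([u,v,1.]); return o,d
def onplane(c,u,v,z):
    o,d=ray(c,u,v); return o+d*(z-o[2])/d[2]
def tri(c1,p1,c2,p2):
    o1,d1=ray(c1,*p1);o2,d2=ray(c2,*p2)
    s=np.linalg.lstsq(np.c_[d1,-d2],o2-o1,rcond=None)[0]
    a=o1+d1*s[0];b=o2+d2*s[1]; return (a+b)/2,np.linalg.norm(a-b)
def cloud(c,d):
    v,u=np.mgrid[0:480,0:640]
    k=np.linalg.inv(c["mtx"]); P=np.stack([u,v,np.ones_like(u)],-1)@k.T*d[...,None]
    W=(P-c["t"])@c["R"]; W[d<=0]=np.nan; return W
def proj(c,X):
    q=c["mtx"]@(c["R"]@np.array(X)+c["t"]); return q[:2]/q[2]
E
python3 - <<'E'
from h import *
a=cv2.imread("pics/scene0.png"); b=cv2.imread("pics/side0.png")
cv2.imwrite("pics/z1.png",np.hstack([cv2.resize(a[170:320,110:240],None,fx=3,fy=3,interpolation=2)[:450],cv2.resize(a[235:345,290:420],None,fx=3,fy=3,interpolation=2).copy() if 0 else cv2.resize(a[215:365,290:420],None,fx=3,fy=3,interpolation=2)]))
cv2.imwrite("pics/z2.png",np.hstack([cv2.resize(b[150:230,300:430],None,fx=3,fy=3,interpolation=2),cv2.resize(b[210:290,220:350],None,fx=3,fy=3,interpolation=2)]))
c=optics.camera_params("scene"); W=cloud(c,np.load("pics/scene_d.npy"))
for n in("scene","side"):
    cc=optics.camera_params(n); Wn=cloud(cc,np.load(f"pics/{n}_d.npy"))
    img=cv2.imread(f"pics/{n}0.png"); dark=img.max(2)<70
    dark&=(Wn[...,2]>60)&(Wn[...,2]<250)
    k,l,s,ce=cv2.connectedComponentsWithStats(dark.astype(np.uint8))
    for i in range(1,k):
        if s[i,4]>20: 
            w=Wn[l==i]; print(n,ce[i].round(1),s[i],np.median(w,0).round(),np.percentile(w[:,2],[5,95]).round())
E
```

```text
scene [348.1   1.8] [345   0   7   6  31] [-350.  218.   69.] [61. 78.]
scene [285.2  36.2] [280  29  10  16  53] [-17.  45. 213.] [210. 216.]
scene [281.   92.8] [ 244   64   69   58 2557] [143.  38. 177.] [ 97. 243.]
scene [50.1 98.5] [45 89 10 18 72] [ 211. -479.  235.] [219. 248.]
scene [  4.7 110.7] [  0 101  11  19 113] [ 244. -575.  233.] [218. 247.]
scene [506.5 168.4] [497 160  21  17  52] [333. 563. 112.] [107. 117.]
scene [150.3 187.1] [143 180  14  15 123] [ 379. -258.  124.] [102. 143.]
scene [519.2 197.2] [515 182  12  27  82] [410. 577. 108.] [ 67. 116.]
scene [157.2 199.4] [154 195   8   8  25] [ 376. -258.   70.] [61. 95.]
scene [577.1 204.3] [573 199   9  11  37] [466. 675. 157.] [139. 172.]
scene [137.4 228.8] [129 219  16  19 142] [ 474. -279.   97.] [ 74. 116.]
scene [163.1 231.6] [155 221  16  20 148] [ 505. -207.  137.] [111. 154.]
scene [199.3 252.5] [192 242  14  19 132] [ 537. -134.   99.] [ 75. 115.]
scene [399.4 303.8] [394 293  13  18 122] [690. 278. 159.] [136. 174.]
scene [484.  421.7] [ 457  381   56   78 1487] [900. 415. 118.] [ 66. 164.]
scene [ 34.9 405.7] [ 10 390  46  29 660] [ 860. -398.  110.] [ 66. 151.]
side [618.7 133.6] [ 593   64   47  129 3005] [-406. -635.  145.] [ 68. 237.]
side [438.6 111.4] [434 107  10  10  79] [ 230. -575.  234.] [219. 248.]
side [449.5 119.1] [446 115   9  10  71] [ 195. -480.  234.] [218. 247.]
side [483.5 211.6] [ 466  164   84   88 1690] [133.  57. 156.] [ 66. 241.]
side [351.4 171.4] [348 166   7  12  73] [ 493. -201.  133.] [116. 151.]
side [363.5 174.2] [361 169   6  12  66] [ 462. -275.   95.] [ 77. 113.]
side [537.3 186.6] [517 178  43  18 592] [ -5.   6. 213.] [212. 215.]
side [337.4 191.4] [335 186   6  12  70] [ 525. -128.   95.] [ 78. 113.]
side [561.  229.2] [553 226  15   6  32] [-81.  27. 111.] [102. 121.]
side [240.8 239.6] [236 232  10  16 133] [674. 292. 155.] [136. 173.]
```

View pics/z1.png

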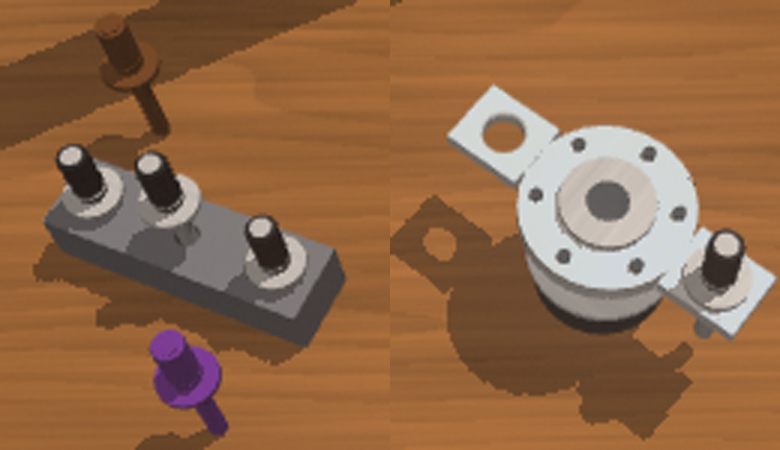

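View pics/z2.png

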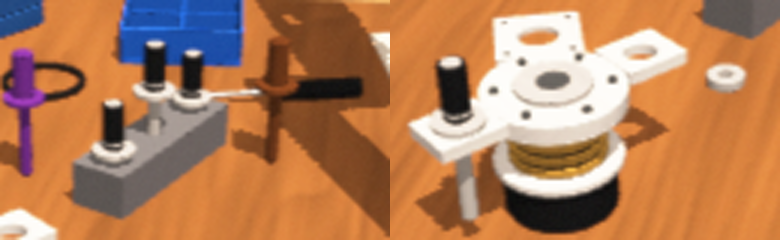

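```bash
python3 - <<'E'
from h import *
cs=optics.camera_params("scene");cd=optics.camera_params("side")
for n,p,q in(("longtop",(160,223.3),(351.3,165)),("A",(134.3,222),(363.8,168.5)),("B",(197.8,244.5),(337.5,185.5)),("eye",(327.7,259.3),(305,227.3))):
    print(n,tri(cs,p,cd,q), onplane(cs,*p,{"eye":117,"longtop":152}.get(n,114)),onplane(cd,*q,{"eye":117,"longtop":152}.get(n,114)))
for n,c in(("scene",cs),("side",cd)):
    W=cloud(c,np.load(f"pics/{n}_d.npy"))
    for nm,xy in(("long",(498,-204)),):
        m=(np.hypot(W[...,0]-xy[0],W[...,1]-xy[1])<25)&(W[...,2]>146)
        print(n,m.sum(),np.nanmean(W[m],0),W[m][:,2].max())
    # flange/hub plane points
    m=(W[...,2]>105)&(W[...,2]<130)&(W[...,0]>500)&(W[...,0]<760)&(W[...,1]>60)&(W[...,1]<340)
    X=W[m]; print(n,X.min(0),X.max(0),X.mean(0),np.median(X[:,2]))
E
```

```text
longtop (array([ 494.0920527 , -211.32320008,  151.73939623]), np.float64(1.284788341246872)) [ 493.548844   -211.59050771  152.        ] [ 494.33008978 -209.52714867  152.        ]
A (array([ 463.05451834, -284.64988002,  111.55436066]), np.float64(0.6021741507842985)) [ 464.94690375 -283.41170588  114.        ] [ 462.20456123 -279.28066425  114.        ]
B (array([ 524.82886278, -136.29255333,  111.98027742]), np.float64(1.7284028488363081)) [ 525.07689979 -136.18558552  114.        ] [ 524.51057455 -130.59587289  114.        ]
eye (array([563.31614717, 141.27626916, 113.24197914]), np.float64(5.361231843051531)) [568.02398234 142.50389439 117.        ] [560.02219789 144.49170956 117.        ]
scene 97 [ 498.99528558 -210.95143697  152.4177926 ] 158.30209220130524
scene [530.1554623  102.97122854 105.08948227] [719.66696964 320.75950382 129.75178399] [629.03555744 211.78684401 118.15326834] 117.72616672273188
side 29 [ 494.37996964 -204.35078215  151.61824217] 155.53038148539986
side [527.10125795 104.61619831 105.05193846] [719.82381462 323.22340539 129.57271758] [620.62714822 226.62998919 117.73795389] 117.71806978417287
```

```bash
python3 - <<'E'
from h import *
from scipy.spatial.transform import Rotation as Ro
s=readout.state(); R=Ro.from_euler("xyz",s["ee_rot"],degrees=True).as_matrix(); print(R.round(3))
c=optics.camera_params("wrist"); print(c["mtx"],(c["R"]@R).round(3), -c["R"].T@c["t"]-s["ee_pos"])
print(np.degrees(np.arctan2(R[1,1],R[0,1])))
E
```

```text
[[-0.001  0.372 -0.928]
 [ 0.001 -0.928 -0.372]
 [-1.    -0.002 -0.   ]]
[[381.49982761   0.         320.82173564]
 [  0.         381.49982761 236.77688121]
 [  0.           0.           1.        ]] [[-0.     1.    -0.   ]
 [-0.274  0.     0.962]
 [ 0.962  0.     0.274]] [ 71.54721979  29.34157513 156.72416557]
-68.18351114291295
```

```bash
python3 -m creep '[{"translation":[1.88,2.16,0.15],"delta_rot":[0,0,0.053]},{"translation":[1.88,2.16,0.15],"delta_rot":[0,0,0.053]},{"translation":[1.88,2.16,0.15],"delta_rot":[0,0,0.053]},{"translation":[1.88,2.16,0.15],"delta_rot":[0,0,0.053]},{"translation":[1.88,2.16,0.15],"delta_rot":[0,0,0.053]}]' 1
python3 -m creep '[{"translation":[1.88,2.16,0.15],"delta_rot":[0,0,0.053]},{"translation":[1.88,2.16,0.15],"delta_rot":[0,0,0.053]},{"translation":[1.88,2.16,0.15],"delta_rot":[0,0,0.053]},{"translation":[1.88,2.16,0.15],"delta_rot":[0,0,0.053]},{"translation":[1.88,2.16,0.15],"delta_rot":[0,0,0.053]}]'
python3 -m creep '[{"translation":[1.88,2.16,0.15],"delta_rot":[0,0,0.053]},{"translation":[1.88,2.16,0.15],"delta_rot":[0,0,0.053]},{"translation":[1.88,2.16,0.15],"delta_rot":[0,0,0.053]},{"translation":[1.88,2.16,0.15],"delta_rot":[0,0,0.053]},{"translation":[1.88,2.16,0.15],"delta_rot":[0,0,0.053]}]'
python3 -m creep '[{"translation":[0,0,0],"delta_rot":[0,0,0]},{"translation":[0,0,0],"delta_rot":[0,0,0]},{"translation":[0,0,0],"delta_rot":[0,0,0]}]'
cat > look.py <<'E'
import sys,pickle
from h import *
n=sys.argv[1]
s=readout.state(); c=optics.camera_params("wrist"); p,d=optics.grab_frame("wrist")
pickle.dump((s,c,p,d),open(f"pics/{n}.pkl","wb")); cv2.imwrite(f"pics/{n}.png",p[:,:,::-1])
print(s["time_s"],s["ee_pos"].round(1),s["ee_rot"].round(1),s["qpos"].round(1),s["force"].round(1))
E
python3 look.py w1
```

```text
time_s: 0.52
ee_pos: [308.2, -424.6, 235.1]
ee_rot: [-96.3, 90.0, 120.8]
force: [0.3, -0.4, -0.5]
gripper_width: 91.1
time_s: 0.93
ee_pos: [402.2, -316.5, 242.7]
ee_rot: [-90.6, 90.0, 141.8]
force: [-0.2, -0.8, -0.3]
gripper_width: 91.0
time_s: 1.35
ee_pos: [496.2, -208.5, 250.2]
ee_rot: [-86.5, 90.0, 161.0]
force: [0.1, -1.3, -0.6]
gripper_width: 91.3
time_s: 1.6
ee_pos: [495.1, -210.0, 250.1]
ee_rot: [-59.1, 89.9, -171.7]
force: [-0.3, -0.1, 0.4]
gripper_width: 91.2
1.6 [ 495.1 -210.   250.1] [ -59.1   89.9 -171.7] [-24.2  14.2  92.2  -0.   73.6  -1.5] [-0.3 -0.1  0.4]
```

View pics/w1.png

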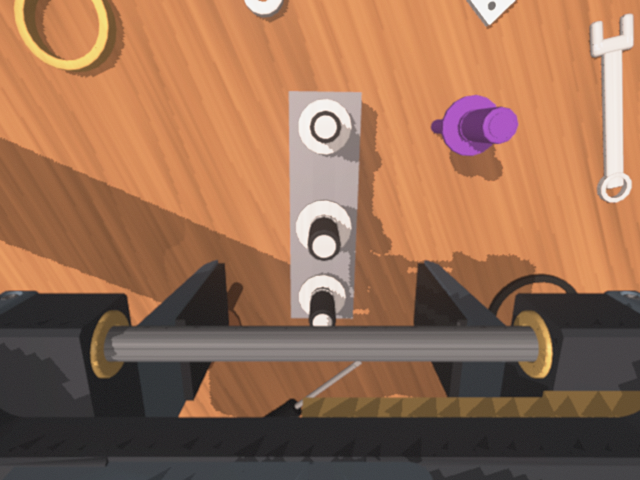

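The wrist view shows the block vertically. The grip tops are at (325,126), (323,246) and (321,320). The long pin is the middle one, and the purple decoy at (475,125) is well clear.

```bash
python3 - <<'E'
from h import *; import pickle
s,c,p,d=pickle.load(open("pics/w1.pkl","rb")); W=cloud(c,d)
cs=optics.camera_params("scene");cd=optics.camera_params("side")
g=p.min(2)>170
print(p[246,323],p[126,325])
for nm,(u,v),h in(("long",(323,246),152),("B",(325,126),114)):
    w=g.copy(); m=np.zeros_like(g); m[v-14:v+15,u-14:u+15]=1; 
    k,l,st,ce=cv2.connectedComponentsWithStats((w&m).astype(np.uint8),connectivity=4); i=l[v,u]; q=ce[i]
    print(nm,q,st[i],W[l==i].mean(0).round(1),onplane(c,*q,h).round(1))
    if nm=="long":
        print(tri(c,q,cs,(160,223.3)),tri(c,q,cd,(351.3,165)))
from scipy.spatial.transform import Rotation as Ro
R=Ro.from_euler("xyz",s["ee_rot"],degrees=True).as_matrix(); print(R.round(3))
# block edges direction
m=(np.abs(W[...,2]-50)<4)&(np.abs(W[...,0]-495)<140)&(np.abs(W[...,1]+210)<140)
X=W[m][:,:2].astype(np.float32); r=cv2.minAreaRect(X); print(r)
E
```

```text
[241 233 226] [244 239 234]
long [323.71929825 245.79949875] [313 235  23  22 399] [ 495.9 -211.3  152.8] [ 495.8 -211.6  152. ]
(array([ 496.26589326, -210.14819378,  156.29672802]), np.float64(0.3161775020366838)) (array([ 495.18471203, -212.01528107,  150.86149712]), np.float64(0.9882969312731862))
B [325.03740648 126.60099751] [314 116  23  23 401] [nan nan nan] [ 527.6 -138.   114. ]
[[-0.001  0.923 -0.385]
 [-0.    -0.385 -0.923]
 [-1.    -0.001  0.001]]
((465.9291687011719, -198.33839416503906), (220.1839141845703, 128.8763885498047), 66.56341552734375)
```

```bash
python3 -m creep '[{"translation":[0.05,-0.1,-2.5],"delta_rot":[0,0,0]},{"translation":[0,0,-2.5],"delta_rot":[0,0,0]},{"translation":[0,0,-2.5],"delta_rot":[0,0,0]},{"translation":[0,0,-2.5],"delta_rot":[0,0,0]},{"translation":[0,0,-1.5],"delta_rot":[0,0,0]}]'
python3 -m creep '[{"translation":[0,0,-1.2],"delta_rot":[0,0,0]},{"translation":[0,0,0],"delta_rot":[0,0,0]},{"translation":[0,0,0],"delta_rot":[0,0,0]},{"translation":[0,0,0],"delta_rot":[0,0,0]}]'
python3 look.py w2
```

```text
time_s: 2.07
ee_pos: [493.9, -211.4, 133.0]
ee_rot: [-87.1, 89.8, 160.1]
force: [-0.2, 0.2, 0.5]
gripper_width: 91.0
time_s: 2.4
ee_pos: [496.4, -211.7, 124.4]
ee_rot: [86.0, 89.9, -26.7]
force: [0.2, -0.2, -0.6]
gripper_width: 91.0
2.4 [ 496.4 -211.7  124.4] [ 86.   89.9 -26.7] [-24.3  20.2 103.1  -0.   56.6  -1.6] [ 0.2 -0.2 -0.6]
```

View pics/w2.png

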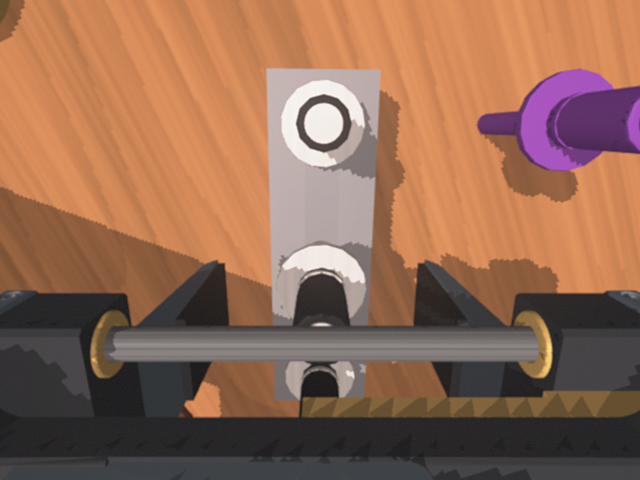

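The long grip is centred between the jaws at u≈321, so I'll close.

```bash
Z='x'; python3 -m creep '[{"translation":[0,0,0],"delta_rot":[0,0,0]},{"translation":[0,0,0],"delta_rot":[0,0,0]},{"translation":[0,0,0],"delta_rot":[0,0,0]},{"translation":[0,0,0],"delta_rot":[0,0,0]},{"translation":[0,0,0],"delta_rot":[0,0,0]}]' -1 35
python3 -m creep '[{"translation":[0,0,0],"delta_rot":[0,0,0]},{"translation":[0,0,0],"delta_rot":[0,0,0]},{"translation":[0,0,0],"delta_rot":[0,0,0]},{"translation":[0,0,0],"delta_rot":[0,0,0]},{"translation":[0,0,0],"delta_rot":[0,0,0]}]'
```

```text
time_s: 2.87
ee_pos: [496.3, -210.8, 123.7]
ee_rot: [86.9, 90.0, -25.8]
force: [-0.8, -0.1, -0.1]
gripper_width: 60.7
time_s: 3.28
ee_pos: [496.2, -210.8, 123.4]
ee_rot: [-20.9, 90.0, -133.6]
force: [0.9, 0.2, -0.3]
gripper_width: 27.5
```

```bash
python3 -m creep '[{"translation":[0,0,0],"delta_rot":[0,0,0]},{"translation":[0,0,0],"delta_rot":[0,0,0]},{"translation":[0,0,0],"delta_rot":[0,0,0]},{"translation":[0,0,0],"delta_rot":[0,0,0]}]'
python3 -m creep '[{"translation":[0,0,0.5],"delta_rot":[0,0,0]},{"translation":[0,0,1],"delta_rot":[0,0,0]},{"translation":[0,0,1.5],"delta_rot":[0,0,0]},{"translation":[0,0,2],"delta_rot":[0,0,0]},{"translation":[0,0,2],"delta_rot":[0,0,0]}]'
python3 -m creep '[{"translation":[0,0,2],"delta_rot":[0,0,0]},{"translation":[0,0,2],"delta_rot":[0,0,0]},{"translation":[0,0,2],"delta_rot":[0,0,0]},{"translation":[0,0,2],"delta_rot":[0,0,0]},{"translation":[0,0,1.5],"delta_rot":[0,0,0]}]'
python3 look.py w3; python3 - <<'E'
from h import *
for n in("scene","side"):
    p,d=optics.grab_frame(n); cv2.imwrite(f"pics/{n}1.png",p[:,:,::-1]); np.save(f"pics/{n}1_d.npy",d)
E
```

```text
time_s: 3.62
ee_pos: [496.3, -210.8, 123.5]
ee_rot: [98.5, 90.0, -14.1]
force: [0.7, 0.5, -0.4]
gripper_width: 23.4
time_s: 4.03
ee_pos: [495.8, -210.6, 194.6]
ee_rot: [-93.4, 89.9, 154.0]
force: [-0.5, -0.4, -1.9]
gripper_width: 23.4
time_s: 4.45
ee_pos: [496.3, -210.9, 291.2]
ee_rot: [88.9, 89.9, -23.8]
force: [-0.1, 0.3, -1.2]
gripper_width: 23.5
4.45 [ 496.3 -210.9  291.2] [ 88.9  89.9 -23.8] [-24.2  13.1  87.9   0.   78.9  -1.6] [-0.1  0.3 -1.2]
```

View pics/w3.png

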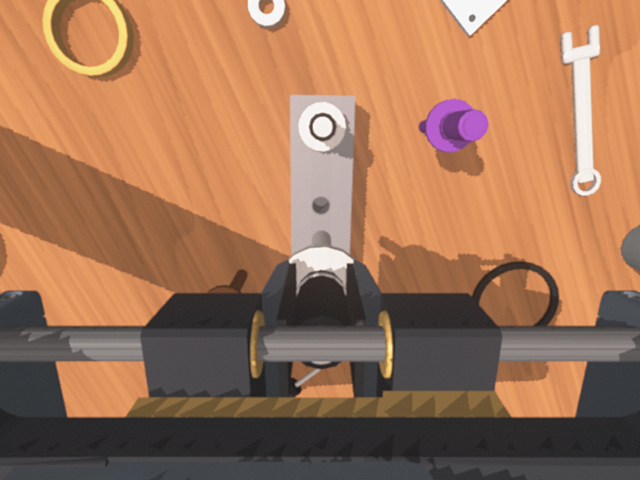

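View pics/side1.png

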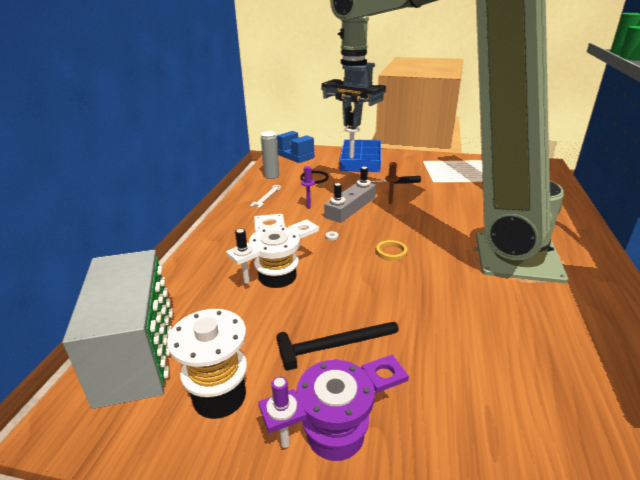

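View pics/scene1.png

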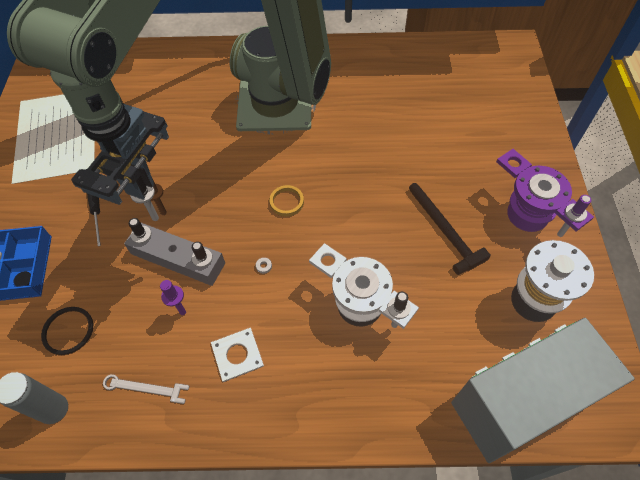

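The pin is held and lifted, the block's middle hole (321,205) is empty, and both short pins are still standing. I'll move towards the eye and stop short for a wrist view.

```bash
python3 -m creep '[{"translation":[0.2,1.5,0],"delta_rot":[0,0,0]},{"translation":[0.3,2.5,0],"delta_rot":[0,0,0]},{"translation":[0.4,3,0],"delta_rot":[0,0,0]},{"translation":[0.4,3,0],"delta_rot":[0,0,0]},{"translation":[0.4,3,0],"delta_rot":[0,0,0]}]'
python3 -m creep '[{"translation":[0.4,3,0],"delta_rot":[0,0,0]},{"translation":[0.4,3,0],"delta_rot":[0,0,0]},{"translation":[0.4,3,0],"delta_rot":[0,0,0]},{"translation":[0.3,2.5,0],"delta_rot":[0,0,0]},{"translation":[0.2,1.5,0],"delta_rot":[0,0,0]}]'
python3 -m creep '[{"translation":[0,1,0],"delta_rot":[0,0,0]},{"translation":[0,0,0],"delta_rot":[0,0,0]},{"translation":[0,0,0],"delta_rot":[0,0,0]}]'
python3 look.py w4
```

```text
time_s: 5.02
ee_pos: [512.3, -79.5, 287.0]
ee_rot: [-78.1, 89.8, 169.2]
force: [0.6, 0.7, -1.5]
gripper_width: 23.0
time_s: 5.43
ee_pos: [529.4, 51.7, 286.9]
ee_rot: [-82.8, 89.8, 164.7]
force: [-0.0, -0.2, -1.9]
gripper_width: 23.7
time_s: 5.68
ee_pos: [529.7, 58.9, 287.7]
ee_rot: [-36.5, 89.9, -149.1]
force: [0.7, -0.3, -1.9]
gripper_width: 24.0
5.6833 [529.7  58.9 287.7] [ -36.5   89.9 -149.1] [ 5.1 12.7 88.9 -0.1 78.5 27.7] [ 0.7 -0.3 -1.9]
```

View pics/w4.png

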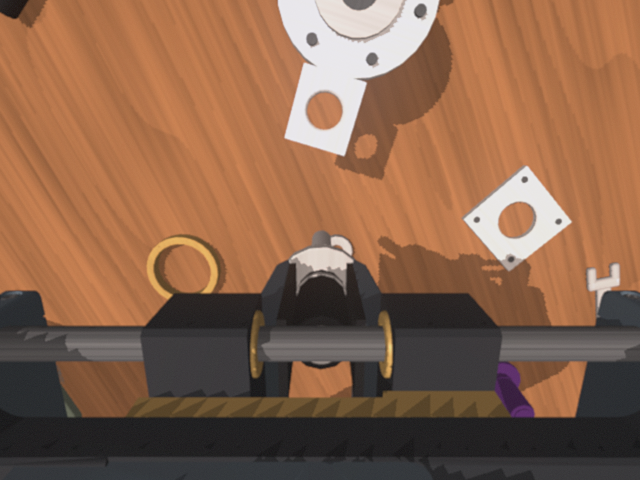

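The eye is at (324,109) in the lug below the drum, and the held pin's collar and foot are at (321,255).

```bash
python3 - <<'E'
from h import *; import pickle
s,c,p,d=pickle.load(open("pics/w4.pkl","rb")); W=cloud(c,d)
cs=optics.camera_params("scene");cd=optics.camera_params("side")
w=(p.min(2)>160).astype(np.uint8)
cn,h=cv2.findContours(w,cv2.RETR_CCOMP,cv2.CHAIN_APPROX_NONE)
for k,hh in zip(cn,h[0]):
    if hh[3]>=0 and len(k)>40:
        e=cv2.fitEllipse(k); print("hole",e, onplane(c,*e[0],117).round(1))
        if abs(e[0][0]-324)<8 and abs(e[0][1]-109)<8: q=e[0]
r=W[85:135,295:355].reshape(-1,3); r=r[r[:,2]>100]; print("lug z",np.median(r,0).round(1))
print(tri(c,q,cs,(327.7,259.3)),tri(c,q,cd,(305,227.3)))
# lug: rim in scene picture by mask
for n,cc,(u,v) in(("scene",cs,(328,260)),("side",cd,(305,227))):
    im=cv2.imread(f"pics/{n}1.png"); w=(im.min(2)>150).astype(np.uint8)
    cn,h=cv2.findContours(w,cv2.RETR_CCOMP,cv2.CHAIN_APPROX_NONE)
    for k,hh in zip(cn,h[0]):
        if hh[3]>=0 and len(k)>6:
            x,y,a,b=cv2.boundingRect(k)
            if abs(x+a/2-u)<12 and abs(y+b/2-v)<12: m=(x+a/2-.5,y+b/2-.5); print(n,x,y,a,b,onplane(cc,*m,117).round(1),tri(c,q,cc,m))
# held pin
for lo,hi in((170,185),(185,200),(200,215),(215,230),(230,245),(245,255),(255,262),(262,270)):
    m=(W[...,2]>lo)&(W[...,2]<hi)&(np.hypot(W[...,0]-s["ee_pos"][0],W[...,1]-s["ee_pos"][1])<32)
    if m.sum()>5: print(lo,m.sum(),W[m].mean(0).round(1),W[m][:,2].max().round(1))
m=(np.hypot(W[...,0]-s["ee_pos"][0],W[...,1]-s["ee_pos"][1])<40)&(W[...,2]>100); print(np.percentile(W[m][:,2],[0,1,5,25,50]))
E
```

```text
hole ((516.630615234375, 219.63609313964844), (35.08544921875, 41.22391128540039), 51.42993927001953) [688.1  -6.8 117. ]
hole ((323.81390380859375, 109.92462921142578), (37.56287384033203, 39.87571334838867), 176.35006713867188) [566.4 143.2 117. ]
hole ((359.0340270996094, -27.89322280883789), (101.94428253173828, 133.28794860839844), 2.017150640487671) [627.9 223.2 117. ]
hole ((420.0699157714844, 10.878755569458008), (13.268054008483887, 15.919129371643066), 12.96183967590332) [661.6 181.3 117. ]
lug z [568.  144.2 116.8]
(array([566.52490307, 142.90435794, 114.25541832]), np.float64(0.8012398025345299)) (array([563.60386508, 142.53993055, 115.50719799]), np.float64(5.9106296496301045))
scene 320 252 16 15 [567.3 142.1 117. ] (array([566.50693707, 142.67472991, 115.60366464]), np.float64(1.1634713117702427))
side 292 234 5 5 [576.7 191.9 117. ] (array([578.10146702, 147.27326938,  90.71593126]), np.float64(23.010472878634626))
side 300 227 8 4 [562.3 151.2 117. ] (array([565.57868916, 143.13676828, 112.06092547]), np.float64(1.9997736386772569))
170 75 [530.8  63.7 179.4] 185.0
185 110 [530.8  63.8 192.5] 199.9
200 53 [530.7  64.6 204.1] 210.1
255 35 [537.3  77.2 261.3] 262.0
262 1570 [534.4  72.6 265.9] 269.9
[173.77416569 265.20147332 281.87731303 368.54383733 380.83117414]
```

```bash
python3 -m creep '[{"translation":[0.7,1.6,0],"delta_rot":[0,0,0]},{"translation":[0.9,2,0],"delta_rot":[0,0,0]},{"translation":[0.9,2,0],"delta_rot":[0,0,0]},{"translation":[0.8,1.8,0],"delta_rot":[0,0,0]},{"translation":[0.4,1.03,0],"delta_rot":[0,0,0]}]'
python3 -m creep '[{"translation":[0,0,-1.5],"delta_rot":[0,0,0]},{"translation":[0,0,-1.5],"delta_rot":[0,0,0]},{"translation":[0,0,-1],"delta_rot":[0,0,0]},{"translation":[0,0,0],"delta_rot":[0,0,0]},{"translation":[0,0,0],"delta_rot":[0,0,0]}]'
python3 look.py w5
python3 - <<'E'
from h import *
o=[]
for n,(x,y) in(("scene",(270,200)),("side",(230,150))):
    p,d=optics.grab_frame(n); cv2.imwrite(f"pics/{n}2.png",p[:,:,::-1]); o.append(cv2.resize(p[y:y+120,x:x+130,::-1],None,fx=3,fy=3,interpolation=2))
cv2.imwrite("pics/z3.png",np.hstack(o))
E
```

```text
time_s: 6.15
ee_pos: [568.0, 143.7, 288.1]
ee_rot: [168.5, 90.0, 55.8]
force: [-0.4, 0.2, -1.7]
gripper_width: 23.7
time_s: 6.57
ee_pos: [567.0, 142.6, 248.2]
ee_rot: [-40.8, 89.9, -153.5]
force: [-0.0, -0.3, -1.5]
gripper_width: 23.5
6.5667 [567.  142.6 248.2] [ -40.8   89.9 -153.5] [13.  18.6 86.3 -0.  75.2 35.7] [-0.  -0.3 -1.5]
```

View pics/w5.png

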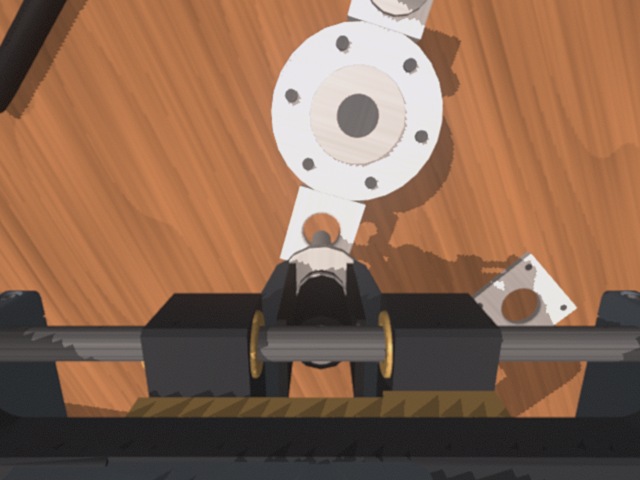

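View pics/z3.png

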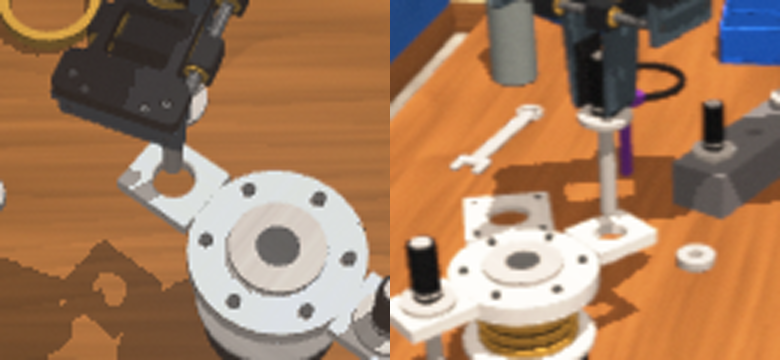

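The views agree that the foot is just above the eye and centred on it: wrist (321,235) over the hole at (322,228), and the same in the scene and side crops. I'll lower it.

```bash
python3 -m creep '[{"translation":[0,0,-1.5],"delta_rot":[0,0,0]},{"translation":[0,0,-1.5],"delta_rot":[0,0,0]},{"translation":[0,0,-1.5],"delta_rot":[0,0,0]},{"translation":[0,0,-1],"delta_rot":[0,0,0]},{"translation":[0,0,0],"delta_rot":[0,0,0]}]'
python3 -m creep '[{"translation":[0,0,-1.5],"delta_rot":[0,0,0]},{"translation":[0,0,-1.5],"delta_rot":[0,0,0]},{"translation":[0,0,-1],"delta_rot":[0,0,0]},{"translation":[0,0,0],"delta_rot":[0,0,0]},{"translation":[0,0,0],"delta_rot":[0,0,0]}]'
python3 - <<'E'
from h import *
print(readout.state()["ee_pos"],readout.state()["force"])
o=[]
for n,(x,y) in(("scene",(270,200)),("side",(230,150))):
    p,d=optics.grab_frame(n); cv2.imwrite(f"pics/{n}3.png",p[:,:,::-1]); o.append(cv2.resize(p[y:y+120,x:x+130,::-1],None,fx=3,fy=3,interpolation=2))
cv2.imwrite("pics/z4.png",np.hstack(o))
E
```

```text
time_s: 7.13
ee_pos: [566.2, 143.1, 191.9]
ee_rot: [-51.7, 89.8, -164.3]
force: [-0.1, -0.3, -0.9]
gripper_width: 23.5
time_s: 7.55
ee_pos: [567.5, 143.5, 153.9]
ee_rot: [114.5, 90.0, 1.9]
force: [-0.2, -0.0, -1.5]
gripper_width: 23.4
[567.46545242 143.50668857 153.85072445] [-0.15260817 -0.0379371  -1.51598624]
```

View pics/z4.png

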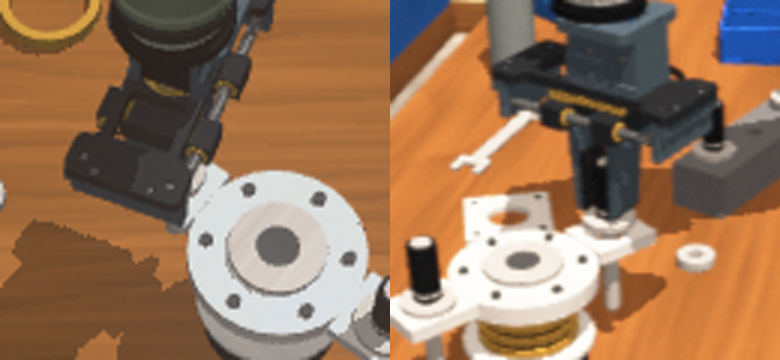

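The side view shows the shank through the eye, with its foot visible below the lug and the collar about 9 mm above. I'll lower it slowly while watching the force.

```bash
python3 -m creep '[{"translation":[0,0,-0.3],"delta_rot":[0,0,0]},{"translation":[0,0,-0.3],"delta_rot":[0,0,0]},{"translation":[0,0,-0.1],"delta_rot":[0,0,0]},{"translation":[0,0,0],"delta_rot":[0,0,0]},{"translation":[0,0,0],"delta_rot":[0,0,0]}]'
python3 -m creep '[{"translation":[0,0,-0.1],"delta_rot":[0,0,0]},{"translation":[0,0,-0.05],"delta_rot":[0,0,0]},{"translation":[0,0,0],"delta_rot":[0,0,0]},{"translation":[0,0,0],"delta_rot":[0,0,0]}]'
```

```text
time_s: 8.07
ee_pos: [567.2, 143.5, 146.5]
ee_rot: [-15.9, 90.0, -128.5]
force: [-0.3, 0.4, -1.2]
gripper_width: 23.4
time_s: 8.4
ee_pos: [567.2, 143.5, 145.0]
ee_rot: [72.0, 90.0, -40.7]
force: [0.0, 0.4, -2.3]
gripper_width: 23.4
```

```bash
python3 -m creep '[{"translation":[0,0,-0.05],"delta_rot":[0,0,0]},{"translation":[0,0,0],"delta_rot":[0,0,0]},{"translation":[0,0,0],"delta_rot":[0,0,0]}]'
python3 -m creep '[{"translation":[0,0,-0.05],"delta_rot":[0,0,0]},{"translation":[0,0,0],"delta_rot":[0,0,0]},{"translation":[0,0,0],"delta_rot":[0,0,0]}]'
```

```text
time_s: 8.65
ee_pos: [567.3, 143.5, 144.5]
ee_rot: [113.9, 90.0, 1.3]
force: [0.6, -0.1, -1.0]
gripper_width: 23.5
time_s: 8.9
ee_pos: [567.3, 143.5, 144.5]
ee_rot: [121.2, 90.0, 8.6]
force: [-1.2, -0.7, 2.3]
gripper_width: 23.2
```

The collar has made contact: Fz went from about −1.5 to +2.3 N, and z stopped at 144.5 as predicted. I'll release.

```bash
python3 -m creep '[{"translation":[0,0,0],"delta_rot":[0,0,0]},{"translation":[0,0,0],"delta_rot":[0,0,0]},{"translation":[0,0,0],"delta_rot":[0,0,0]},{"translation":[0,0,0],"delta_rot":[0,0,0]},{"translation":[0,0,0],"delta_rot":[0,0,0]}]' 1
python3 -m creep '[{"translation":[0,0,0],"delta_rot":[0,0,0]},{"translation":[0,0,0],"delta_rot":[0,0,0]},{"translation":[0,0,0],"delta_rot":[0,0,0]},{"translation":[0,0,0],"delta_rot":[0,0,0]},{"translation":[0,0,0],"delta_rot":[0,0,0]}]'
python3 -m creep '[{"translation":[0,0,1.5],"delta_rot":[0,0,0]},{"translation":[0,0,2],"delta_rot":[0,0,0]},{"translation":[0,0,2.5],"delta_rot":[0,0,0]},{"translation":[0,0,3],"delta_rot":[0,0,0]},{"translation":[0,0,3],"delta_rot":[0,0,0]}]'
python3 -m creep '[{"translation":[-0.5,-2,0],"delta_rot":[0,0,0]},{"translation":[-1,-3,0],"delta_rot":[0,0,0]},{"translation":[-1,-3,0],"delta_rot":[0,0,0]},{"translation":[-1,-3,0],"delta_rot":[0,0,0]},{"translation":[-0.5,-2,0],"delta_rot":[0,0,0]}]'
python3 look.py w6
python3 - <<'E'
from h import *
o=[]
for n,(x,y) in(("scene",(270,200)),("side",(230,150))):
    p,d=optics.grab_frame(n); cv2.imwrite(f"pics/{n}4.png",p[:,:,::-1]); np.save(f"pics/{n}4_d.npy",d); o.append(cv2.resize(p[y:y+150,x:x+130,::-1],None,fx=3,fy=3,interpolation=2))
cv2.imwrite("pics/z5.png",np.hstack(o))
E
```

```text
time_s: 9.32
ee_pos: [567.2, 143.5, 143.9]
ee_rot: [25.2, 90.0, -87.5]
force: [0.5, 1.1, -0.2]
gripper_width: 53.8
time_s: 9.73
ee_pos: [567.2, 143.5, 144.0]
ee_rot: [73.2, 90.0, -39.5]
force: [0.1, 0.6, -0.1]
gripper_width: 87.2
time_s: 10.15
ee_pos: [566.8, 143.3, 264.9]
ee_rot: [-49.6, 89.9, -162.2]
force: [0.4, -0.3, -0.1]
gripper_width: 91.3
time_s: 10.57
ee_pos: [525.9, 11.4, 264.2]
ee_rot: [4.0, 89.9, -108.7]
force: [-0.2, 0.4, -0.5]
gripper_width: 91.1
10.5667 [525.9  11.4 264.2] [   4.    89.9 -108.7] [ 0.  12.6 92.3 -0.1 75.1 22.7] [-0.2  0.4 -0.5]
```

View pics/z5.png

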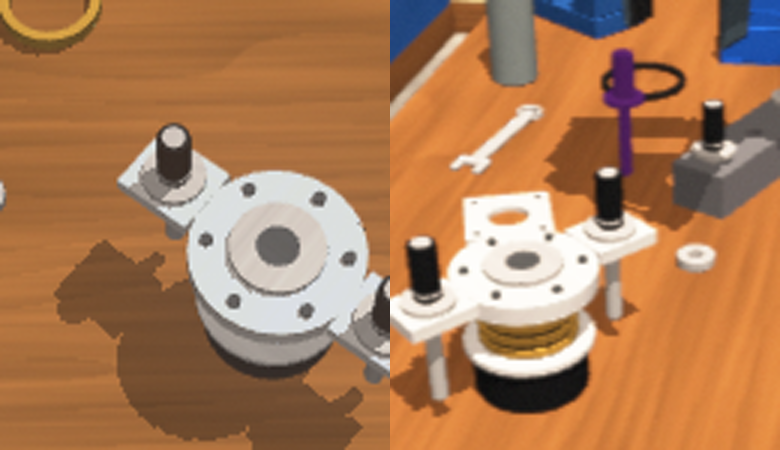

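View pics/w6.png

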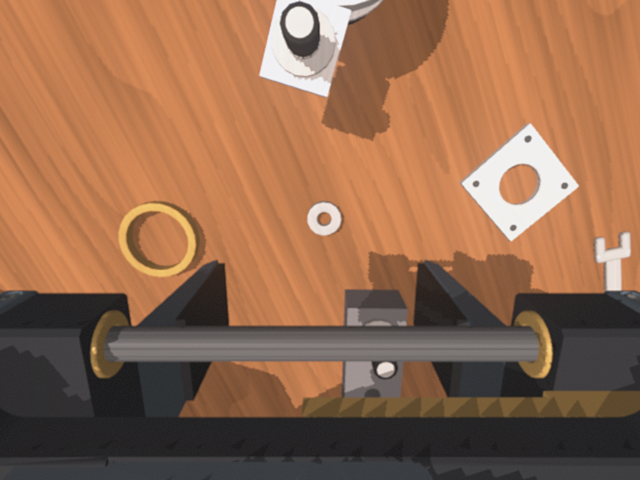

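View pics/side4.png

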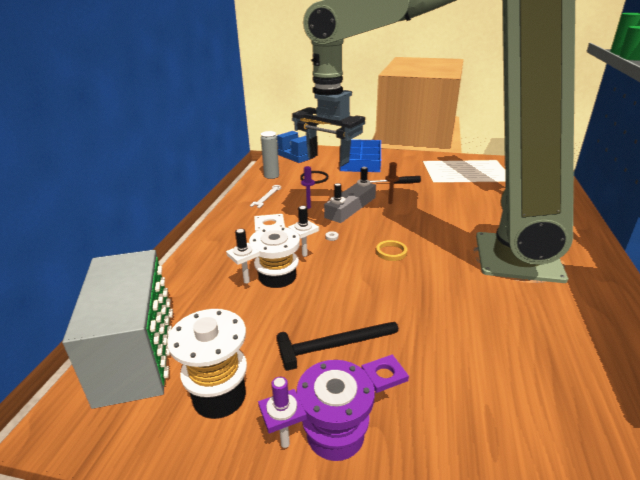

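All views show the pin upright in the eye with its collar on the lug, matching the fixed pin opposite. Both short pins are still in the block. I'll do one numeric check of heights before handing in.

```bash
python3 - <<'E'
from h import *; import pickle
from workcell import env
s,c,p,d=pickle.load(open("pics/w6.pkl","rb")); W=cloud(c,d)
print("top",np.nanmedian(W[22:32,294:306].reshape(-1,3),0).round(1),"collar",np.nanmedian(W[66:72,302:318].reshape(-1,3),0).round(1),"lug",np.nanmedian(W[80:88,315:325].reshape(-1,3),0).round(1))
print(readout.state()["qvel"].round(2))
E
python3 -m creep '[{"translation":[0,0,0],"delta_rot":[0,0,0]},{"translation":[0,0,0],"delta_rot":[0,0,0]},{"translation":[0,0,0],"delta_rot":[0,0,0]}]'
```

```text
top [565.7 140.9 173.9] collar [563.6 124.8 123. ] lug [566.7 113.2 116.9]
[ 2.19  0.82 -0.93  0.89 -0.17  0.34]
time_s: 10.97
ee_pos: [527.5, 14.5, 263.8]
ee_rot: [-156.3, 90.0, 91.2]
force: [-0.1, -0.3, 0.3]
gripper_width: 91.4
```

The pin top reads 173.9 (173 expected), the collar top 123.0 (123) and the lug 116.9, so the pin is fully home.

```bash
python3 -c "
from workcell import env
print(env.job_done())"
```

```text
the job is handed in; nothing more can be done
None
```

The long pin, from the middle hole of the block, is in the empty eye of the slip-ring flange, fully home and released. I handed the job in at about 11 s of the 38 s allowed.

- **Seating:** After release, the wrist camera's depth put the pin top at 173.9 mm (173 expected), the collar's upper face at 123.0 mm and the lug at 116.9 mm. That means the collar lies flat on the lug.
- **Rest of the scene:** The pictures show the pin upright, like the fixed pin opposite. Both short pins are still in the block, the look-alikes are where they were, and the gripper is clear and touching nothing.
- **Forces:** Wrist-force readings stayed within a few newtons.
- **Disagreement:** My first side-camera pick of the eye missed the scene camera's ray by about 5 mm. I used the wrist-camera fit instead, which agreed with the scene camera to about 1 mm.

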